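# Lock a sensor head onto a ball mount

## Robot

A 6-joint arm with a two-finger parallel gripper is mounted at the origin on the work surface. World frame = base frame: x ahead of the robot, y to its left, z up, the work surface at z = 0. Lengths are in m, angles in degrees, forces in N, time in s.
With the tool pointing down it reaches from about 0.4 to 0.825 m from the base axis. Payload 7 kg.
Tool frame: the origin (TCP) lies on the mounting face of the last link; the fingertips stand 178 mm ahead of it and the grasp point (between the pads) lies 159 mm ahead of it; z points along the fingers, y is the direction in which the jaws open and shut (so a half turn about z gives the same grasp; the last joint's range is limited). The gripper opens to 88 mm and grips with 3 to 60 N. Pads are 19 mm wide; open, the fingers measure 130 mm over their backs; the gripper's body (78 mm by 193 mm) begins 47 mm behind the grasp point.
Start: joints at [-59.582, 20.546, 0.682, 0, -70.136, -16.507], TCP at [0.162, -0.655, 0.405] pointing down, gripper open.
Joint ranges: [-176.03, 176.03], [-82.01, 121.73], [-58.28, 71.71], [-173.87, 95.51], [-174.79, -0.11], [-173.66, 173.66]. Speed limits (degrees/s): [136.94, 136.94, 172.46, 180, 180, 180].

## Interface

Orientations are given as [roll, pitch, yaw] about the fixed x, y, z axes, in that order (R = Rz(yaw) Ry(pitch) Rx(roll)).
In Python, from plant import r gives the robot as it stands. The module is installed in compiled form; this text tells all that it offers.
- The arm moves only by the tool carry_out, never from a script. Its argument "plan" is a list of rows, each a list of 3 entries, a list of its own where there are three numbers: the shift along the tool's x, y, z in m, then the turn, a rotation vector about the tool's x, y, z in degrees, then the closure in counts, from 0 (fully open) to 255 (shut). In form: [[[x, y, z], [ax, ay, az], hand], ...]. A call has 1 to 12 rows; each row shifts and turns the commanded pose from where the row before left it, along the tool's axes as they then stand; what a row does not reach is not made up. A row lasts 1/12 s, in which the tool goes at most 41.7 mm and 7.16 degrees, less where a joint would pass 70% of its speed; a pose out of reach is approached as far as the arm can. A call is refused whole if a number of a shift passes 0.0417 or a number of a turn 7.16, either way. A call with a gripper value outside its range is refused whole. The fingers move at their own pace and stop on an object; "grip_force" is the grip in N (left out, the last holds). Time passes only in rows, so rows that do not move let the fingers close. It gives the time, the measured TCP pose, the force and the opening at its end, in the units of the state.
- r.get_state(): the state, without advancing time (a new reading comes with each control period).
- r.capture(name): name is "scene" or "top" or "wrist"; returns the picture (420x560x3 uint8, red, green, blue); there is no depth.
- r.get_calibration(name): a dict with "K" (3x3 intrinsics, pixels), "rvec" (rotation vector, rad) and "tvec" (3), from world to camera coordinates, as OpenCV has them. Camera axes: x right, y down, z forward; pixel columns grow to the right and rows downward; lengths in m; the calibration is good to about 2 mm. A picture is of the moment at which its call begins: read the wrist's pose just before it. get_calibration takes no time and is no camera call; for the wrist camera it gives the pose at the moment of the call.
- r.close_job(): hands the job in, once; it reports no verdict.
The state is a dict: "time_s": time; "joints": joint angles; "qd": joint speeds; "joint_torque": joint torques, N m; "tcp_pos": TCP position; "eef_rot": TCP orientation; "contact_force": force on the tool from outside, world axes, zero at the start; "moment": the same for the moment, N m; "gripper_width": finger opening in m.
Only numpy, scipy, OpenCV 4.12 (cv2) and the standard library are available. Lean on these libraries where they do the work, as an engineer would, in place of code of your own. Each camera call takes 0.05 s, during which the arm holds its last target. There are 200 camera calls.

## Task

Raise the locking handle of the sensor head's coupler, set the coupler down over the ball of the mount and, still holding it, feel it gently all the way home until its feet rest on the mount's round plate. Then let go and press the handle fully down so that it locks under the ball. Do not push or knock hard on the mount, do not tip the coupler over or let it drop, and leave the other things on the bench where they are.

Things in the scene. Friction and masses are not known exactly. Their poses are not given: they have to be found in the camera images.
- coupler: Loose coupler with a white sensor head, 0.55 to 0.85 kg, on the bench. Origin: on the socket's axis at the feet's underside; x along the lowered handle, z up. mm: feet are two cheeks 6 thick at y -32 and 32, x -62 to 40, z 0 to 46; bridge plate z 44 to 50, x -45 to 22, y -35 to 35; sensor head x -68 to -32, y -20 to 20, z 47 to 79, lens to x -82.
- grip_block (a point): Centre of the coupler's black grip block, made to carry it by: 30 mm along x, 24 mm along y, 45 mm high, on the bridge plate; 72.5 mm above the feet's underside, on the socket's axis. Axes as the coupler's.
- socket (a point): Where the ball's centre comes to lie inside the coupler when its feet rest on the mount's plate: 28 mm above the feet's underside. The steel socket opens downwards: bore 33 mm across from 2 mm below this point up to 16 mm above it, flared below to about 50 mm across 15 mm below it; a ball up to 8 mm off centre is still caught and guided in.
- hinge_pin (a point): Point on the handle's hinge axis (coupler's y axis), 30 mm from the socket's axis along x and 34 mm above the feet's underside. The handle is a flat dark bar 12 mm wide, 8 mm thick, 70 mm long from here, with a black ball knob 18 mm across at its end; it points along x when down and swings up towards the grip block.
- handle (a joint): Handle angle, rad: 0 = down (level, at its stop), 1.05 = fully raised (stop). Stays where left; about 1 N at its knob moves it, and the coupler's weight holds the feet down meanwhile. Down, its toe blocks the socket; over 0.7 the socket is free. On the ball, the toe swings close under the ball, touching it at most lightly; if the coupler is not home the toe hits the ball and the handle stays up.
- handle_grip (a point): Centre of the black ball knob (18 mm across) at the handle's end, 75 mm from the hinge axis; x points outwards along the handle, y along the hinge axis. 34 mm above the bench with the handle down on the bench.
- mount: Ball mount fixed to the bench. Origin: centre of the underside of its dark foot, 120 (x) x 100 (y) x 14 mm. On it a post with a round plate 110 mm across, and in the plate's middle a steel ball 30 mm across on a 14 mm stem, ball centre 28 mm above the plate's top. The feet of the coupler rest on the plate, facing any way. It does not move; push on it with no more than about 15 N.
- slot (a point): Middle of the slot in the mount's foot, on its top face; the slot runs along the foot's y. The post was clamped by its last user and no pose tells how; see or feel it: the ball's axis stands up to 4 mm either way along this y (0 along x), and the plate's top is 32 to 56 mm above the bench (ball centre 60 to 84, ball top 75 to 99).
- driver: Bystander: screwdriver lying on the bench, about 200 mm long; origin at its underside
- lens_ring: Bystander: dark ring 42 mm across, 12 mm high, lying flat; origin at its middle, underside
- spare_post: Bystander: plain steel post 24 mm across, 50 mm high, standing; origin at its middle, underside
- jar: Bystander: white jar 52 mm across, 75 mm high; origin at its middle, underside
- parts_tray: Bystander: grey tray 80 x 140 x 30 mm; origin at its middle, underside
- meter: Bystander: black hand meter 90 x 150 x 35 mm lying flat; origin at its middle, underside
- can: Bystander: metal can 56 mm across, 100 mm high; origin at its middle, underside
Things that resemble listed ones, but are neither listed nor needed, are in the scene too. What is shaped like the coupler but yellow is not meant. Several things look just like the mount: the one meant starts nearest to the robot's base.

How it is judged:
By the outcome, as a careful person would: the job done as asked, in the order asked, and still so for the second after the job is handed in, with the robot touching nothing.
It also fails if it takes over 72 s, if anything falls off the work surface, if the arm or the gripper's body presses on something with over 40 N, if the wrist force passes 120 N, or if a joint passes its speed limit or range.

## Working session

There is one attempt and no reset: what is moved stays moved. The work goes in short steps, Python scripts to look and compute and a tool call to move; the robot and the scene stay as the last step left them, time stands still between calls to the robot, and variables do not carry over. Pictures are saved under pics/ and viewed, about 8 in all and at most 12, crops included, and the job is handed in when it is done.

Besides the shell and the picture viewer there is one more tool, called as name(argument=value, ...) on one line, values as JSON. carry_out: Moves the arm, as the interface text tells. Its arguments: {"type":"object","properties":{"plan":{"type":"array","items":{"type":"array"}},"grip_force":{"type":"number"}},"required":["plan"]}

```bash
mkdir -p pics; cat > h.py <<'E'
import cv2, numpy as np
from plant import r
def cal(n):
    c=r.get_calibration(n); K=np.array(c["K"],float); R=cv2.Rodrigues(np.array(c["rvec"],float))[0]; t=np.array(c["tvec"],float).ravel(); return K,R,t
def snap(n,f):
    c=cal(n); im=np.array(r.capture(n)); cv2.imwrite('pics/'+f,im[:,:,::-1]); np.savez('pics/'+f+'.npz',im=im,K=c[0],R=c[1],t=c[2]); return im
def ray(c,u,v,z):
    K,R,t=c; d=R.T@np.linalg.solve(K,[u,v,1.]); o=-R.T@t; return o+d*(z-o[2])/d[2]
def proj(c,p):
    K,R,t=c; q=K@(R@np.array(p,float)+t); return q[:2]/q[2]
E
python3 - <<'E'
from h import *
a=snap('scene','s1.png');b=snap('top','t1.png')
print(r.get_state())
for n in('scene','top','wrist'):
    K,R,t=cal(n);print(n,K[0,0],-R.T@t,(R[2]).round(2))
E
```

```text
{'time_s': 0.1, 'joints': array([-5.95820053e+01,  2.05860328e+01,  6.41676967e-01, -1.77471624e-02,
       -7.01341547e+01, -1.65054518e+01]), 'qd': array([-0.03760825, -0.07098257,  0.13314464, -0.08767154,  0.0089093 ,
       -0.06274551]), 'joint_torque': array([-8.45794330e-04, -5.84164345e+01,  2.93750310e+01,  7.01543301e+00,
        1.01907947e-02, -8.08079176e-05]), 'tcp_pos': array([ 0.16224575, -0.65505056,  0.40385097]), 'eef_rot': array([ 1.79919984e+02, -6.31029524e-03, -1.66093495e+02]), 'contact_force': array([0.36030195, 0.20488156, 1.24278357]), 'moment': array([-0.0295321 ,  0.00348972,  0.00184495]), 'gripper_width': 0.08740906976880577}
scene 520.2477926911413 [ 1.65369022 -0.18341541  0.7728013 ] [-0.84  0.14 -0.53]
top 515.8794762680484 [0.36042468 0.02189803 1.3492028 ] [ 0.16 -0.02 -0.99]
wrist 334.70294336435416 [ 0.08799188 -0.67389307  0.3826494 ] [ 0.28  0.07 -0.96]
```

View pics/t1.png

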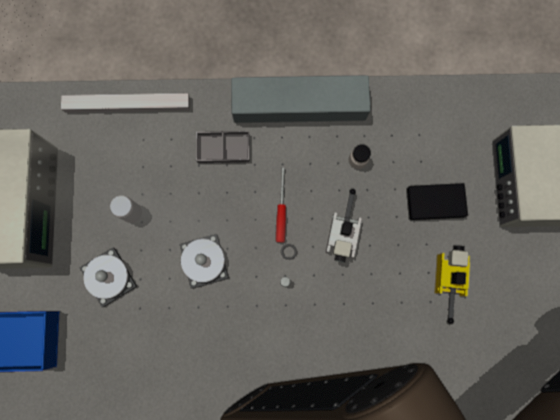

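View pics/s1.png

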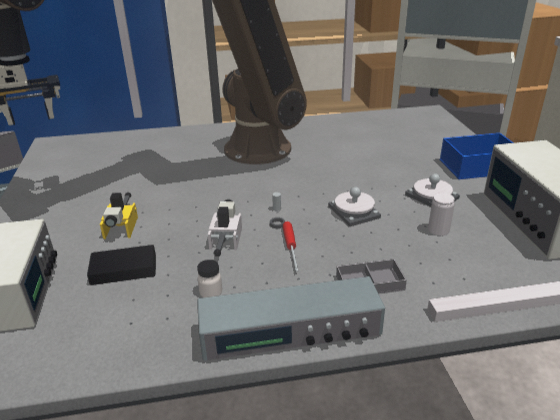

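The top picture shows the white coupler at about (346,232), knob at (352,191). The yellow lookalike at (455,270) is excluded. Mount candidates are (203,262) and (107,277). The first looks nearest the base; I'll check with numbers and one close crop.

```bash
python3 - <<'E'
from h import *
c=cal('top');im=cv2.imread('pics/t1.png')
for n,u,v,z in [('mountA',203,262,.044),('mountB',107,277,.044),('block',346,228,.095),('knob',352,191,.034),('ring',289,252,.012),('post',286,282,.05),('jar',361,155,.07),('driver',281,220,.02),('meter',437,201,.035),('can',121,206,.1)]:
    p=ray(c,u,v,z);print(n,p.round(4),np.hypot(p[0],p[1]).round(3))
A=cv2.resize(im[180:275,300:400],None,fx=4,fy=4,interpolation=cv2.INTER_CUBIC)
B=cv2.resize(im[225:300,160:250],None,fx=4,fy=4,interpolation=cv2.INTER_CUBIC)
B=cv2.copyMakeBorder(B,0,A.shape[0]-B.shape[0],0,0,cv2.BORDER_CONSTANT)
cv2.imwrite('pics/c1.png',np.hstack([A,B]))
E
```

```text
mountA [0.4619 0.205  0.044 ] 0.505
mountB [0.4296 0.445  0.044 ] 0.619
block [ 0.5338 -0.1528  0.095 ] 0.555
knob [ 0.6393 -0.1811  0.034 ] 0.664
ring [ 0.4855 -0.0134  0.012 ] 0.486
post [ 0.4069 -0.003   0.05  ] 0.407
jar [ 0.7255 -0.2029  0.07  ] 0.753
driver [0.5688 0.0056 0.02  ] 0.569
meter [ 0.608  -0.4015  0.035 ] 0.729
can [0.5992 0.3982 0.1   ] 0.719
```

View pics/c1.png

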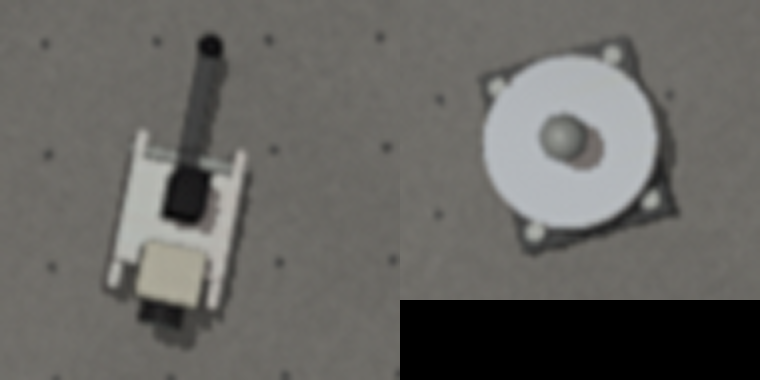

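The close crop confirms the white coupler, with its handle down and x pointing outward at about -15°. The mount meant is A (0.505 m from the base, B is 0.62 m). I'm setting out to a point above the knob, with the tool yawed to 165°.

carry_out(plan=[[[0, 0, 0], [0, 0, 7], 0], [[0, 0, 0], [0, 0, 7], 0], [[0, 0, 0], [0, 0, 7], 0], [[0, 0, 0], [0, 0, 7], 0], [[0, 0, 0], [0, 0, 1], 0], [[-0.02, 0.034, 0.003], [0, 0, 0], 0], [[-0.02, 0.034, 0.003], [0, 0, 0], 0], [[-0.02, 0.034, 0.003], [0, 0, 0], 0], [[-0.02, 0.034, 0.003], [0, 0, 0], 0], [[-0.02, 0.034, 0.003], [0, 0, 0], 0], [[-0.02, 0.034, 0.003], [0, 0, 0], 0], [[-0.02, 0.034, 0.003], [0, 0, 0], 0]])

```text
time_s: 1.1
tcp_pos: [0.3604, -0.4602, 0.3835]
eef_rot: [180.0, 0.0, 165.1]
contact_force: [0.4, -1.3, 0.8]
gripper_width: 0.0879
```

carry_out(plan=[[[-0.02, 0.034, 0.003], [0, 0, 0], 0], [[-0.02, 0.034, 0.003], [0, 0, 0], 0], [[-0.02, 0.034, 0.003], [0, 0, 0], 0], [[-0.02, 0.034, 0.003], [0, 0, 0], 0], [[-0.02, 0.034, 0.003], [0, 0, 0], 0], [[-0.02, 0.034, 0.003], [0, 0, 0], 0], [[-0.02, 0.034, 0.003], [0, 0, 0], 0], [[-0.02, 0.034, 0.003], [0, 0, 0], 0], [[-0.02, 0.034, 0.003], [0, 0, 0], 0], [[-0.017, 0.034, 0.003], [0, 0, 0], 0], [[0, 0, 0], [0, 0, 0], 0], [[0, 0, 0], [0, 0, 0], 0]])

```text
time_s: 2.1
tcp_pos: [0.6392, -0.183, 0.3524]
eef_rot: [-180.0, -0.1, 165.3]
contact_force: [-0.1, -0.6, 0.3]
gripper_width: 0.0878
```

```bash
python3 - <<'E'
from h import *
s=r.get_state();print(s['time_s'],s['tcp_pos'],s['eef_rot'],s['contact_force'])
snap('wrist','w1.png')
E
```

```text
2.1 [ 0.63920437 -0.18295104  0.35240472] [-1.79981777e+02 -9.79484605e-02  1.65251916e+02] [-0.11032584 -0.64365464  0.34496895]
```

View pics/w1.png

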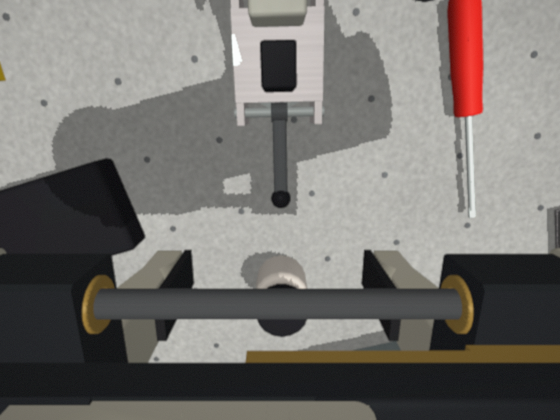

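The wrist picture shows the knob at (281,198), grip block top centred near (279,66), and the jar at (283,300), beyond the knob. Everything lines up with the tool.

```bash
python3 - <<'E'
from h import *
d=np.load('pics/w1.png.npz');c=(d['K'],d['R'],d['t']);im=d['im']
g=im.max(2)<45
def blob(u,v,m):
    n,l,s,ce=cv2.connectedComponentsWithStats(m.astype(np.uint8)); i=l[v,u]; return s[i],ce[i]
print(blob(279,66,g)); print(blob(281,198,g))
k=ray(c,281,198.5,.034);b=ray(c,279,64,.095);j=ray(c,283,300,.075)
print(k,b,j,np.degrees(np.arctan2(*(k-b)[[1,0]])),np.linalg.norm((k-b)[:2]))
c=cal('top');print(ray(c,352.5,191.5,.034),ray(c,346.75,228.2,.095))
# ball triangulation
print('ball top ray',[ray(c,201,259.5,z).round(4) for z in(.06,.072,.084)])
im=cv2.imread('pics/s1.png');cv2.imwrite('pics/c2.png',cv2.resize(im[170:235,315:395],None,fx=6,fy=6,interpolation=cv2.INTER_CUBIC))
E
```

```text
(array([ 261,   41,   35,   50, 1641], dtype=int32), array([278.11882998,  65.3778184 ]))
(array([272, 191,  18,  16, 236], dtype=int32), array([280.38135593, 198.36016949]))
[ 0.63959391 -0.1797252   0.034     ] [ 0.53649246 -0.15494105  0.095     ] [ 0.71760983 -0.19868836  0.075     ] -13.516649929296213 0.10603849878274374
[ 0.63790983 -0.18237708  0.034     ] [ 0.53323401 -0.1546404   0.095     ]
ball top ray [array([0.467 , 0.2078, 0.06  ]), array([0.466 , 0.2061, 0.072 ]), array([0.465 , 0.2043, 0.084 ])]
```

View pics/c2.png

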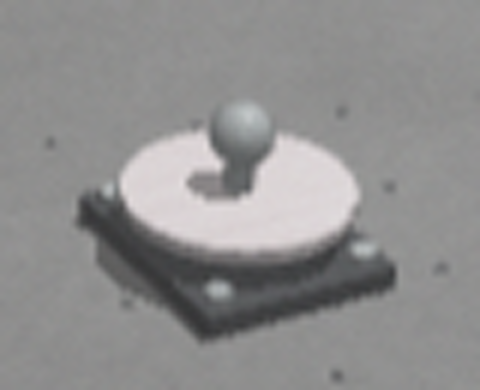

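The ball is centred at (242,133) in the crop, so (355.3,192.2) in the scene image, and the plate is only a little above the foot. Now I'm descending on the knob and closing gently.

carry_out(plan=[[[0, 0.002, 0.03], [0, 0, 0], 100], [[0, 0, 0.03], [0, 0, 0], 100], [[0, 0, 0.03], [0, 0, 0], 100], [[0, 0, 0.03], [0, 0, 0], 100], [[0, 0, 0.025], [0, 0, 0], 100], [[0, 0, 0.013], [0, 0, 0], 100], [[0, 0, 0], [0, 0, 0], 255], [[0, 0, 0], [0, 0, 0], 255], [[0, 0, 0], [0, 0, 0], 255], [[0, 0, 0], [0, 0, 0], 255], [[0, 0, 0], [0, 0, 0], 255], [[0, 0, 0], [0, 0, 0], 255]], grip_force=6)

```text
time_s: 3.15
tcp_pos: [0.639, -0.1829, 0.197]
eef_rot: [180.0, 0.1, 164.9]
contact_force: [1.9, 2.6, 1.0]
gripper_width: 0.0187
```

```bash
python3 - <<'E'
from h import *
c=cal('top');d=cal('scene')
P=lambda c:c[0]@np.c_[c[1],c[2]]
X=cv2.triangulatePoints(P(c),P(d),np.array([[201.],[259.5]]),np.array([[355.3],[192.2]]));X=X[:3,0]/X[3];print('ball',X,proj(c,X),proj(d,X))
# arc in tool frame deltas (x outward = -tool x), 10 steps to 1.05
th=np.linspace(0,1.07,12);print((np.diff(75*np.cos(th))*-1).round(1),np.diff(75*np.sin(th)).round(1))
E
```

```text
ball [0.46754512 0.2102254  0.0615493 ] [199.93082649 259.24368431] [354.32525404 192.31758994]
[0.4 1.1 1.8 2.4 3.1 3.7 4.3 4.9 5.4 5.8 6.2] [7.3 7.2 7.1 6.9 6.6 6.3 5.9 5.4 4.9 4.4 3.8]
```

carry_out(plan=[[[0.0004, 0, -0.0073], [0, 0, 0], 255], [[0.0011, 0, -0.0072], [0, 0, 0], 255], [[0.0018, 0, -0.0071], [0, 0, 0], 255], [[0.0024, 0, -0.0069], [0, 0, 0], 255], [[0.0031, 0, -0.0066], [0, 0, 0], 255], [[0.0037, 0, -0.0063], [0, 0, 0], 255], [[0.0043, 0, -0.0059], [0, 0, 0], 255], [[0.0049, 0, -0.0054], [0, 0, 0], 255], [[0.0054, 0, -0.0049], [0, 0, 0], 255], [[0.0058, 0, -0.0044], [0, 0, 0], 255], [[0.0055, 0, -0.0033], [0, 0, 0], 255], [[0, 0, 0], [0, 0, 0], 255]])

```text
time_s: 4.15
tcp_pos: [0.601, -0.1728, 0.2622]
eef_rot: [180.0, 0.1, 164.9]
contact_force: [-0.3, -0.4, -1.9]
gripper_width: 0.0172
```

carry_out(plan=[[[0, 0, 0], [0, 0, 0], 60], [[0, 0, 0], [0, 0, 0], 60], [[0, 0, 0], [0, 0, 0], 60], [[0, 0, 0], [0, 0, 0], 60], [[0, 0, -0.02], [0, 0, 0], 0], [[0, 0, -0.03], [0, 0, 0], 0], [[0, 0, -0.03], [0, 0, 0], 0], [[0, 0, -0.03], [0, 0, 0], 0], [[0.01, 0, -0.02], [0, 0, 0], 0], [[0, 0, 0], [0, 0, 0], 0], [[0, 0, 0], [0, 0, 0], 0]])

```text
time_s: 5.07
tcp_pos: [0.592, -0.1703, 0.3925]
eef_rot: [179.9, 0.2, 164.9]
contact_force: [-0.4, 0.2, -0.1]
gripper_width: 0.0844
```

```bash
python3 - <<'E'
from h import *
s=r.get_state();print(s['time_s'],s['tcp_pos'],s['eef_rot'],s['contact_force'])
snap('wrist','w2.png')
E
```

```text
5.0667 [ 0.59198568 -0.17027395  0.39254146] [179.94595942   0.18027164 164.91551133] [-0.37222677  0.19761363 -0.12695572]
```

View pics/w2.png

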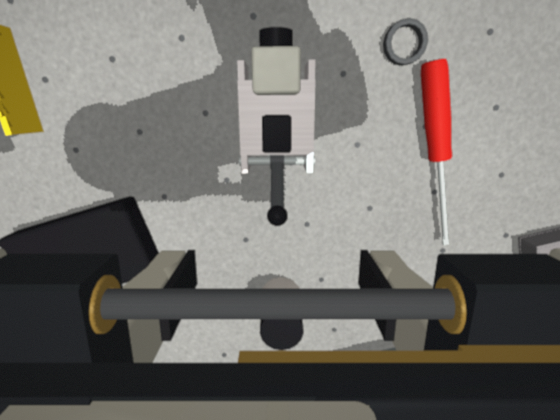

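The picture shows the knob at (277,215) and the block at (277,132). I'll check which handle angle fits.

```bash
python3 - <<'E'
from h import *
d=np.load('pics/w2.png.npz');c=(d['K'],d['R'],d['t'])
b=ray(c,277,130,.095)
print('block',b)
for z in(.034,.06,.08,.099):
    k=ray(c,277.3,215,z);print(z,k.round(4),np.linalg.norm((k-b)[:2]),np.degrees(np.arctan2(*(k-b)[[1,0]])))
s=r.get_state();T=np.array([b[0],b[1],.076+.159])-s['tcp_pos']
y=np.radians(164.9);print('tool delta',T@[np.cos(y),np.sin(y),0],T@[np.sin(y),-np.cos(y),0],-T[2])
E
```

```text
block [ 0.53288742 -0.15441269  0.095     ]
0.034 [ 0.6205 -0.1777  0.034 ] 0.09069842836911801 -14.882468590750753
0.06 [ 0.6126 -0.1756  0.06  ] 0.08253310672712312 -14.889262407838292
0.08 [ 0.6066 -0.174   0.08  ] 0.0762520910186601 -14.895478515125415
0.099 [ 0.6008 -0.1725  0.099 ] 0.07028512707181496 -14.902412882812953
tool delta 0.06101386549174797 -3.306954821089555e-05 0.15607618594117878
```

The handle is raised (geometry fits about 1.0 rad). Now I grasp the block.

carry_out(plan=[[[0.03, 0, 0], [0, 0, 0], 0], [[0.0305, 0, 0.01], [0, 0, 0], 0], [[0, 0, 0.035], [0, 0, 0], 0], [[0, 0, 0.035], [0, 0, 0], 0], [[0, 0, 0.035], [0, 0, 0], 0], [[0, 0, 0.025], [0, 0, 0], 0], [[0, 0, 0.015], [0, 0, 0], 0], [[0, 0, 0], [0, 0, 0], 120], [[0, 0, 0], [0, 0, 0], 200], [[0, 0, 0], [0, 0, 0], 255], [[0, 0, 0], [0, 0, 0], 255], [[0, 0, 0], [0, 0, 0], 255]], grip_force=30)

```text
time_s: 6.12
tcp_pos: [0.5339, -0.1546, 0.2371]
eef_rot: [180.0, 0.1, 164.9]
contact_force: [-0.1, -0.3, -0.3]
gripper_width: 0.0603
```

carry_out(plan=[[[0, 0, 0], [0, 0, 0], 255], [[0, 0, 0], [0, 0, 0], 255], [[0, 0, 0], [0, 0, 0], 255]])

```text
time_s: 6.37
tcp_pos: [0.5335, -0.1546, 0.2365]
eef_rot: [180.0, 0.1, 164.9]
contact_force: [-0.3, -0.6, -0.5]
gripper_width: 0.0398
```

carry_out(plan=[[[0, 0, 0], [0, 0, 0], 255], [[0, 0, 0], [0, 0, 0], 255], [[0, 0, 0], [0, 0, 0], 255], [[0, 0, 0], [0, 0, 0], 255], [[0, 0, 0], [0, 0, 0], 255], [[0, 0, 0], [0, 0, 0], 255]])

```text
time_s: 6.87
tcp_pos: [0.5334, -0.1547, 0.236]
eef_rot: [-180.0, -0.0, 164.9]
contact_force: [-0.2, -1.8, 1.1]
gripper_width: 0.0237
```

carry_out(plan=[[[0, 0, -0.005], [0, 0, 0], 255], [[0, 0, -0.01], [0, 0, 0], 255], [[0, 0, -0.02], [0, 0, 0], 255], [[0, 0, -0.025], [0, 0, 0], 255], [[0, 0, -0.025], [0, 0, 0], 255], [[0, 0, -0.025], [0, 0, 0], 255], [[0, 0, -0.02], [0, 0, 0], 255], [[0, 0, -0.01], [0, 0, 0], 255], [[0, 0, 0], [0, 0, 0], 255], [[0, 0, 0], [0, 0, 0], 255]])

```text
time_s: 7.7
tcp_pos: [0.533, -0.1544, 0.3754]
eef_rot: [180.0, -0.0, 164.9]
contact_force: [-0.1, -0.5, -8.3]
gripper_width: 0.0241
```

```bash
python3 - <<'E'
from h import *
s=r.get_state();p=s['tcp_pos'];print(p,s['contact_force'],s['moment'],s['gripper_width'])
T=np.array([.467,.208,0])-p;y=np.radians(s['eef_rot'][2]);print('tool delta',T@[np.cos(y),np.sin(y),0],T@[np.sin(y),-np.cos(y),0])
E
```

```text
[ 0.5330165  -0.15438318  0.37543202] [-0.0514858  -0.5288521  -8.33911195] [-0.02882828  0.04534774  0.01782703] 0.02407107979557966
tool delta 0.1582026512509527 0.3326434595751817
```

carry_out(plan=[[[0.006, 0.013, 0], [0, 0, 0], 255], [[0.012, 0.025, 0], [0, 0, 0], 255], [[0.012, 0.025, 0], [0, 0, 0], 255], [[0.012, 0.025, 0], [0, 0, 0], 255], [[0.012, 0.025, 0], [0, 0, 0], 255], [[0.012, 0.025, 0], [0, 0, 0], 255], [[0.012, 0.025, 0], [0, 0, 0], 255], [[0.012, 0.025, 0], [0, 0, 0], 255], [[0.006, 0.012, 0], [0, 0, 0], 255], [[0, 0, 0], [0, 0, 0], 255], [[0, 0, 0], [0, 0, 0], 255]])

```text
time_s: 8.62
tcp_pos: [0.4922, 0.0642, 0.3742]
eef_rot: [-179.9, -0.2, 165.0]
contact_force: [0.2, -1.3, -7.3]
gripper_width: 0.0239
```

```bash
python3 - <<'E'
from h import *
s=r.get_state();print(s['time_s'],s['tcp_pos'],s['eef_rot'],s['contact_force'])
snap('wrist','w3.png')
E
```

```text
8.6167 [0.49218744 0.0641769  0.37418141] [-1.79891292e+02 -1.52781695e-01  1.65007803e+02] [ 0.20728727 -1.29963328 -7.25890126]
```

View pics/w3.png

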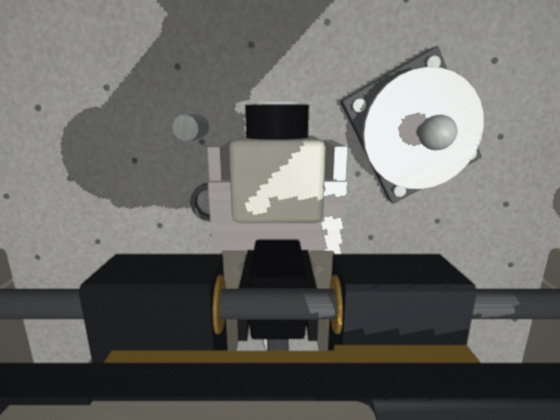

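The ball appears at (438,132), with the plate centred near (424,127). The coupler is held level. I'll fit both and triangulate against the top view.

```bash
python3 - <<'E'
from h import *
d=np.load('pics/w3.png.npz');w=(d['K'],d['R'],d['t']);im=d['im']
t=cal('top');s=cal('scene');P=lambda c:c[0]@np.c_[c[1],c[2]]
for a,pa,b,pb in[(w,(438,132),t,(201,259.5)),(w,(438,132),s,(355.3,192.2))]:
    X=cv2.triangulatePoints(P(a),P(b),np.array(pa,float)[:,None],np.array(pb,float)[:,None]);X=X[:3,0]/X[3];print('ball',X.round(4),proj(a,X)-pa,proj(b,X)-pb)
m=(im.min(2)>190).astype(np.uint8);m[:,:350]=0
cs=max(cv2.findContours(m,0,2)[0],key=cv2.contourArea);h=cv2.convexHull(cs)
for z in(.034,.038,.042,.046,.05):
    q=np.array([ray(w,*p[0],z)[:2] for p in h],np.float32);(c,rd)=cv2.minEnclosingCircle(q);print('plate',z,np.round(c,4),rd,'ball at z+28',ray(w,438,132,z+.028).round(4))
st=r.get_state();p=st['tcp_pos'];print(p)
E
```

```text
ball [0.4661 0.2057 0.0737] [ 0.03461038 -0.83544292] [ 0.03298405 -0.11413465]
ball [0.469  0.2119 0.0623] [ 1.58023014 -0.09647993] [-0.20364442  0.09326349]
plate 0.034 [0.4665 0.2034] 0.06318220496177673 ball at z+28 [0.4688 0.2107 0.062 ]
plate 0.038 [0.4659 0.2019] 0.06239171326160431 ball at z+28 [0.4681 0.209  0.066 ]
plate 0.042 [0.4653 0.2004] 0.06160121411085129 ball at z+28 [0.4674 0.2072 0.07  ]
plate 0.046 [0.4647 0.1989] 0.06081071496009827 ball at z+28 [0.4667 0.2055 0.074 ]
plate 0.05 [0.4641 0.1974] 0.06002022325992584 ball at z+28 [0.466  0.2038 0.078 ]
[0.49235427 0.06359975 0.3744084 ]
```

```bash
python3 - <<'E'
from h import *
d=np.load('pics/w3.png.npz');w=(d['K'],d['R'],d['t']);im=d['im']
m=(im.min(2)>190).astype(np.uint8);m[:,:350]=0;m=cv2.morphologyEx(cv2.morphologyEx(m,cv2.MORPH_CLOSE,np.ones((45,45))),cv2.MORPH_OPEN,cv2.getStructuringElement(2,(41,41)))
h=cv2.convexHull(max(cv2.findContours(m,0,2)[0],key=cv2.contourArea));print(cv2.boundingRect(h))
for z in(.034,.042,.05):
    q=np.array([ray(w,*p[0],z)[:2] for p in h],np.float32);e=cv2.fitEllipse(q);print('plate',z,np.round(e[0],4),np.array(e[1])/2,'ball',ray(w,438,132,z+.028).round(4))
st=r.get_state();p=st['tcp_pos'];y=np.radians(165)
T=np.array([.4672,.2075,0])-p;print(p,T@[np.cos(y),np.sin(y),0],T@[np.sin(y),-np.cos(y),0])
E
```

```text
(365, 66, 119, 123)
plate 0.034 [0.4686 0.2095] [0.0546729  0.05547891] ball [0.4688 0.2107 0.062 ]
plate 0.042 [0.4674 0.2063] [0.05330265 0.05408847] ball [0.4674 0.2072 0.07  ]
plate 0.05 [0.4661 0.2032] [0.05193242 0.05269804] ball [0.466  0.2038 0.078 ]
[0.49235427 0.06359975 0.3744084 ] 0.06154128870301073 0.13248656123795388
```

carry_out(plan=[[[0.007, 0.014, 0], [0, 0, 0], 255], [[0.011, 0.024, 0], [0, 0, 0], 255], [[0.011, 0.024, 0], [0, 0, 0], 255], [[0.011, 0.024, 0], [0, 0, 0], 255], [[0.011, 0.024, 0], [0, 0, 0], 255], [[0.01, 0.024, 0], [0, 0, 0], 255], [[0, 0, 0.01], [0, 0, 0], 255], [[0, 0, 0.015], [0, 0, 0], 255], [[0, 0, 0.012], [0, 0, 0], 255], [[0, 0, 0], [0, 0, 0], 255], [[0, 0, 0], [0, 0, 0], 255], [[0, 0, 0], [0, 0, 0], 255]])

```text
time_s: 9.67
tcp_pos: [0.4693, 0.2084, 0.3393]
eef_rot: [-180.0, 0.0, 164.9]
contact_force: [1.1, -0.2, -6.2]
gripper_width: 0.024
```

carry_out(plan=[[[0, 0, 0.005], [0, 0, 0], 255], [[0, 0, 0.005], [0, 0, 0], 255], [[0, 0, 0.005], [0, 0, 0], 255], [[0, 0, 0], [0, 0, 0], 255], [[0, 0, 0], [0, 0, 0], 255]])

```text
time_s: 10.08
tcp_pos: [0.4687, 0.2087, 0.3236]
eef_rot: [-180.0, -0.0, 164.9]
contact_force: [0.2, 0.4, -6.4]
gripper_width: 0.0239
```

carry_out(plan=[[[0, 0, 0.0025], [0, 0, 0], 255], [[0, 0, 0.0025], [0, 0, 0], 255], [[0, 0, 0.0025], [0, 0, 0], 255], [[0, 0, 0.0025], [0, 0, 0], 255], [[0, 0, 0.0025], [0, 0, 0], 255], [[0, 0, 0.0025], [0, 0, 0], 255], [[0, 0, 0], [0, 0, 0], 255]])

```text
time_s: 10.67
tcp_pos: [0.4687, 0.2087, 0.3083]
eef_rot: [-180.0, -0.0, 164.9]
contact_force: [-0.7, 0.1, -5.9]
gripper_width: 0.0242
```

carry_out(plan=[[[0, 0, 0.002], [0, 0, 0], 255], [[0, 0, 0.002], [0, 0, 0], 255], [[0, 0, 0.002], [0, 0, 0], 255], [[0, 0, 0], [0, 0, 0], 255]])

```text
time_s: 11.0
tcp_pos: [0.4687, 0.2087, 0.3025]
eef_rot: [-180.0, -0.0, 164.9]
contact_force: [0.3, -0.6, -7.8]
gripper_width: 0.0238
```

carry_out(plan=[[[0, 0, 0.0015], [0, 0, 0], 255], [[0, 0, 0.0015], [0, 0, 0], 255], [[0, 0, 0.0015], [0, 0, 0], 255], [[0, 0, 0], [0, 0, 0], 255]])

```text
time_s: 11.33
tcp_pos: [0.4687, 0.2087, 0.2981]
eef_rot: [-180.0, -0.0, 164.9]
contact_force: [-0.1, 0.2, -6.5]
gripper_width: 0.024
```

carry_out(plan=[[[0, 0, 0.0015], [0, 0, 0], 255], [[0, 0, 0.0015], [0, 0, 0], 255], [[0, 0, 0.0015], [0, 0, 0], 255], [[0, 0, 0.0015], [0, 0, 0], 255], [[0, 0, 0], [0, 0, 0], 255]])

```text
time_s: 11.75
tcp_pos: [0.4688, 0.2088, 0.2921]
eef_rot: [-180.0, -0.0, 164.9]
contact_force: [-0.8, -0.0, -7.4]
gripper_width: 0.0239
```

carry_out(plan=[[[0, 0, 0.0015], [0, 0, 0], 255], [[0, 0, 0.0015], [0, 0, 0], 255], [[0, 0, 0.0015], [0, 0, 0], 255], [[0, 0, 0], [0, 0, 0], 255]])

```text
time_s: 12.08
tcp_pos: [0.4686, 0.2089, 0.2875]
eef_rot: [180.0, -0.0, 164.9]
contact_force: [-3.1, 2.0, -7.4]
gripper_width: 0.0239
```

```bash
python3 - <<'E'
from h import *
s=r.get_state();print(s['tcp_pos'],s['contact_force'],s['moment'])
E
```

```text
[0.46856296 0.20887851 0.28753124] [-3.10367143  1.98786397 -7.44038748] [ 0.91276573  0.8122558  -0.0392142 ]
```

Light side contact: the ball pushes the coupler toward -x/+y. I'll yield that way.

carry_out(plan=[[[0.001, 0.0005, 0], [0, 0, 0], 255], [[0.0013, 0.0005, 0], [0, 0, 0], 255], [[0, 0, 0], [0, 0, 0], 255], [[0, 0, 0], [0, 0, 0], 255]])

```text
time_s: 12.42
tcp_pos: [0.4669, 0.2103, 0.288]
eef_rot: [-180.0, 0.0, 164.9]
contact_force: [-0.0, 0.7, -7.2]
gripper_width: 0.0241
```

```bash
python3 - <<'E'
from h import *
s=r.get_state();print(s['tcp_pos'],s['contact_force'],s['moment'])
E
```

```text
[0.46693077 0.21034574 0.28802451] [-0.01701033  0.732084   -7.17620084] [-0.08300943 -0.08289996 -0.02735031]
```

carry_out(plan=[[[0, 0, 0.001], [0, 0, 0], 255], [[0, 0, 0.001], [0, 0, 0], 255], [[0, 0, 0.001], [0, 0, 0], 255], [[0, 0, 0], [0, 0, 0], 255]])

```text
time_s: 12.75
tcp_pos: [0.4668, 0.2102, 0.2847]
eef_rot: [-180.0, -0.0, 164.9]
contact_force: [-0.3, -0.0, -6.2]
gripper_width: 0.0238
```

```bash
python3 - <<'E'
from h import *
s=r.get_state();print(s['tcp_pos'],s['contact_force'],s['moment'])
E
```

```text
[0.46683865 0.2102427  0.28467312] [-0.26049265 -0.02933263 -6.15341004] [-0.01902787 -0.06597442  0.01022898]
```

carry_out(plan=[[[0, 0, 0.001], [0, 0, 0], 255], [[0, 0, 0.001], [0, 0, 0], 255], [[0, 0, 0], [0, 0, 0], 255]])

```text
time_s: 13.0
tcp_pos: [0.4668, 0.2103, 0.2827]
eef_rot: [-180.0, -0.0, 164.9]
contact_force: [-0.5, -0.8, -6.7]
gripper_width: 0.0239
```

carry_out(plan=[[[0, 0, 0.001], [0, 0, 0], 255], [[0, 0, 0.001], [0, 0, 0], 255], [[0, 0, 0], [0, 0, 0], 255]])

```text
time_s: 13.25
tcp_pos: [0.4668, 0.2103, 0.2807]
eef_rot: [-180.0, -0.0, 164.9]
contact_force: [0.0, 0.6, -7.3]
gripper_width: 0.0238
```

```bash
python3 - <<'E'
from h import *
s=r.get_state();print(s['tcp_pos'],s['contact_force'],s['moment'])
E
```

```text
[0.46681214 0.21032474 0.28074583] [ 0.01827248  0.57414379 -7.34767235] [-0.07277633 -0.09200231  0.01522867]
```

carry_out(plan=[[[0, 0, 0.001], [0, 0, 0], 255], [[0, 0, 0.001], [0, 0, 0], 255], [[0, 0, 0], [0, 0, 0], 255]])

```text
time_s: 13.5
tcp_pos: [0.4668, 0.2103, 0.2787]
eef_rot: [-180.0, -0.0, 164.9]
contact_force: [0.0, 0.5, -5.9]
gripper_width: 0.0239
```

carry_out(plan=[[[0, 0, 0.001], [0, 0, 0], 255], [[0, 0, 0.001], [0, 0, 0], 255], [[0, 0, 0], [0, 0, 0], 255]])

```text
time_s: 13.75
tcp_pos: [0.4668, 0.2103, 0.2767]
eef_rot: [-180.0, -0.0, 164.9]
contact_force: [-0.7, -0.1, -7.5]
gripper_width: 0.0242
```

```bash
python3 - <<'E'
from h import *
s=r.get_state();print(s['tcp_pos'],s['contact_force'],s['moment'])
E
```

```text
[0.46682301 0.21031029 0.27674049] [-0.67379956 -0.05527403 -7.45363938] [-0.07136983 -0.02408665  0.02893482]
```

carry_out(plan=[[[0, 0, 0.001], [0, 0, 0], 255], [[0, 0, 0.001], [0, 0, 0], 255], [[0, 0, 0], [0, 0, 0], 255]])

```text
time_s: 14.0
tcp_pos: [0.4668, 0.2103, 0.2747]
eef_rot: [-180.0, -0.0, 164.9]
contact_force: [0.8, -0.2, -6.9]
gripper_width: 0.0236
```

carry_out(plan=[[[0, 0, 0.001], [0, 0, 0], 255], [[0, 0, 0.001], [0, 0, 0], 255], [[0, 0, 0], [0, 0, 0], 255]])

```text
time_s: 14.25
tcp_pos: [0.4668, 0.2103, 0.2727]
eef_rot: [-180.0, -0.0, 164.9]
contact_force: [0.1, 0.0, -6.5]
gripper_width: 0.0236
```

```bash
python3 - <<'E'
from h import *
s=r.get_state();print(s['tcp_pos'],s['contact_force'],s['moment'])
im=snap('scene','s2.png');w=snap('wrist','w4.png')
a=cv2.resize(im[120:240,300:420],(560,560),interpolation=2)[:420,:]
cv2.imwrite('pics/c3.png',np.hstack([a[:,:400],w[:, 80:480]])[:,:,::-1])
E
```

```text
[0.46679194 0.21028967 0.27271312] [ 0.07127872  0.02367162 -6.54828901] [-0.08179767 -0.05230686 -0.00781207]
```

View pics/c3.png

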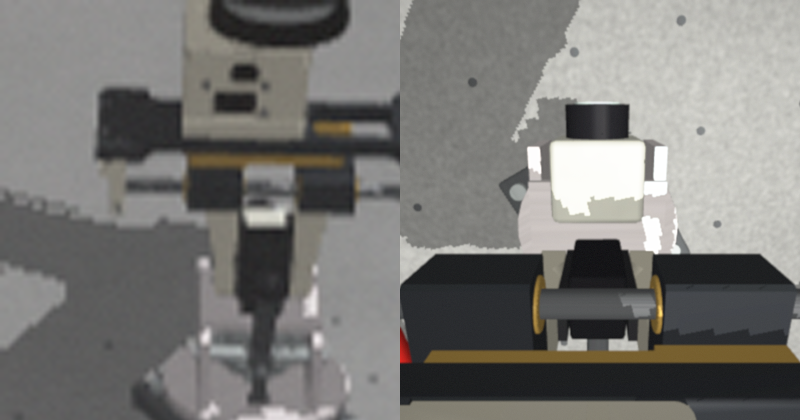

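The coupler is level and centred over the plate, with its handle still up. I'm continuing the slow descent.

carry_out(plan=[[[0, 0, 0.001], [0, 0, 0], 255], [[0, 0, 0.0005], [0, 0, 0], 255], [[0, 0, 0], [0, 0, 0], 255]])

```text
time_s: 14.6
tcp_pos: [0.467, 0.2104, 0.2721]
eef_rot: [180.0, 0.0, 164.9]
contact_force: [-1.9, -1.3, 1.6]
gripper_width: 0.0239
```

carry_out(plan=[[[0, 0, 0.0005], [0, 0, 0], 255], [[0, 0, 0.0005], [0, 0, 0], 255], [[0, 0, 0], [0, 0, 0], 255]])

```text
time_s: 14.85
tcp_pos: [0.4671, 0.2104, 0.2721]
eef_rot: [180.0, 0.1, 165.0]
contact_force: [-5.7, -1.6, 12.6]
gripper_width: 0.0233
```

carry_out(plan=[[[0, 0, 0.0005], [0, 0, 0], 255], [[0, 0, 0.0005], [0, 0, 0], 255], [[0, 0, 0], [0, 0, 0], 255]])

```text
time_s: 15.1
tcp_pos: [0.4673, 0.2105, 0.272]
eef_rot: [180.0, 0.1, 165.0]
contact_force: [-7.8, -2.8, 21.3]
gripper_width: 0.0238
```

```bash
python3 - <<'E'
from h import *
s=r.get_state();print(s['tcp_pos'],s['contact_force'],s['moment'])
E
```

```text
[0.46727106 0.2104593  0.27198457] [-7.81633021 -2.80968156 21.29960749] [-1.45203584  3.14679716 -0.00815782]
```

Contact built up faster than I wanted: I batched too many rows. Backing off at once.

carry_out(plan=[[[0, 0, -0.0008], [0, 0, 0], 255], [[0, 0, -0.0004], [0, 0, 0], 255], [[0, 0, 0], [0, 0, 0], 255]])

```text
time_s: 15.35
tcp_pos: [0.4672, 0.2104, 0.2721]
eef_rot: [180.0, 0.1, 164.9]
contact_force: [-3.0, -2.3, 9.6]
gripper_width: 0.0237
```

```bash
python3 - <<'E'
from h import *
s=r.get_state();print(s['tcp_pos'],s['eef_rot'],s['contact_force'],s['moment'])
E
```

```text
[0.46716939 0.21038328 0.27206217] [1.79954730e+02 7.49395642e-02 1.64949098e+02] [-3.01320574 -2.31552213  9.59087914] [-9.33780780e-01  1.55669424e+00 -1.49298137e-04]
```

The force acts at the plate's edge under the rear foot, so the feet are touching the plate slightly tilted. I'll back off a little and soften the grip so the coupler levels itself while held.

carry_out(plan=[[[0, 0, -0.0006], [0, 0, 0], 255], [[0, 0, 0], [0, 0, 0], 255], [[0, 0, 0], [0, 0, 0], 255], [[0, 0, 0], [0, 0, 0], 255]], grip_force=8)

```text
time_s: 15.68
tcp_pos: [0.4672, 0.2105, 0.2721]
eef_rot: [180.0, 0.1, 164.9]
contact_force: [-2.1, -1.4, 7.3]
gripper_width: 0.024
```

```bash
python3 - <<'E'
from h import *
s=r.get_state();print(s['tcp_pos'],s['eef_rot'],s['contact_force'],s['moment'])
E
```

```text
[0.46718823 0.2104789  0.27205531] [1.79964058e+02 5.49815068e-02 1.64936226e+02] [-2.12881556 -1.36461219  7.27202427] [-0.80953721  0.96110033  0.02972824]
```

carry_out(plan=[[[0, 0, -0.0006], [0, 0, 0], 255], [[0, 0, 0], [0, 0, 0], 255], [[0, 0, 0], [0, 0, 0], 255]], grip_force=8)

```text
time_s: 15.93
tcp_pos: [0.4671, 0.2105, 0.2721]
eef_rot: [180.0, 0.0, 164.9]
contact_force: [-1.0, -1.3, 4.2]
gripper_width: 0.0241
```

```bash
python3 - <<'E'
from h import *
s=r.get_state();print(s['tcp_pos'],s['eef_rot'],s['contact_force'],s['moment'])
E
```

```text
[0.4670654  0.21045818 0.27211069] [1.79978108e+02 2.70236611e-02 1.64923899e+02] [-1.03558222 -1.29088497  4.20510492] [-0.51391618  0.47414058  0.01780116]
```

The load is now nearly centred, so the feet are bearing on the plate. I'll ease off a little more and let go.

carry_out(plan=[[[0, 0, -0.0005], [0, 0, 0], 255], [[0, 0, 0], [0, 0, 0], 190], [[0, 0, 0], [0, 0, 0], 170], [[0, 0, 0], [0, 0, 0], 140], [[0, 0, 0], [0, 0, 0], 60], [[0, 0, 0], [0, 0, 0], 60], [[0, 0, 0], [0, 0, 0], 60]], grip_force=8)

```text
time_s: 16.52
tcp_pos: [0.4669, 0.2104, 0.2724]
eef_rot: [180.0, 0.0, 164.9]
contact_force: [-0.1, -0.3, -0.4]
gripper_width: 0.0501
```

carry_out(plan=[[[0, 0, -0.01], [0, 0, 0], 60], [[0, 0, -0.02], [0, 0, 0], 60], [[0, 0, -0.03], [0, 0, 0], 60], [[0, 0, -0.03], [0, 0, 0], 60], [[-0.02, 0, -0.03], [0, 0, 0], 60], [[-0.03, 0, -0.01], [0, 0, 0], 60], [[-0.03, 0, 0], [0, 0, 0], 60], [[0, 0, 0], [0, 0, 0], 60], [[0, 0, 0], [0, 0, 0], 60]])

```text
time_s: 17.27
tcp_pos: [0.545, 0.189, 0.4026]
eef_rot: [-180.0, -0.0, 164.8]
contact_force: [-0.7, 0.3, -0.2]
gripper_width: 0.0665
```

```bash
python3 - <<'E'
from h import *
s=r.get_state();print(s['time_s'],s['tcp_pos'],s['eef_rot'],s['contact_force'])
snap('wrist','w5.png')
E
```

```text
17.2667 [0.54496698 0.18895159 0.40263123] [-1.79997394e+02 -6.49113133e-03  1.64796348e+02] [-0.65825124  0.27550364 -0.15879404]
```

View pics/w5.png

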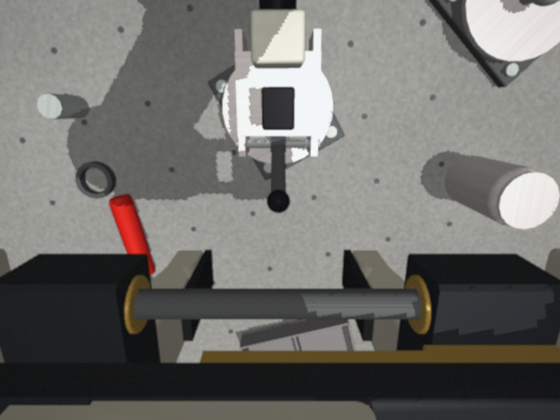

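The picture shows the coupler seated on the plate, with the block at (278,108) and the knob at (278,201), still raised.

```bash
python3 - <<'E'
from h import *
d=np.load('pics/w5.png.npz');c=(d['K'],d['R'],d['t'])
b=ray(c,278,106.5,.131);k=ray(c,278,201,.135);print(b,k,np.linalg.norm((k-b)[:2]),np.degrees(np.arctan2(*(k-b)[[1,0]])))
e=np.array([.467,.2104])+.0673*np.array([.966,-.259]);print('expected knob',e)
p=r.get_state()['tcp_pos'];y=np.radians(164.85)
for q in(k[:2],e):
    T=q-p[:2];print(T@[np.cos(y),np.sin(y)],T@[np.sin(y),-np.cos(y)])
th=np.linspace(1.05,0,13);print((np.diff(75*np.cos(th))).round(1),-np.diff(75*np.sin(th)).round(1))
E
```

```text
[0.46803769 0.21024612 0.131     ] [0.53438696 0.19223804 0.135     ] 0.06874966910314557 -15.185031638655968
expected knob [0.5320118 0.1929693]
0.01024447791217568 0.0004414952752396712
0.012728206184273899 0.0005266010563032725
[5.5 5.2 4.8 4.4 4.  3.5 3.  2.5 2.  1.4 0.9 0.3] [3.5 4.  4.4 4.8 5.2 5.5 5.8 6.1 6.3 6.4 6.5 6.6]
```

carry_out(plan=[[[0.0115, 0.0005, 0], [0, 0, 0], 60], [[0, 0, 0.03], [0, 0, 0], 60], [[0, 0, 0.03], [0, 0, 0], 80], [[0, 0, 0.025], [0, 0, 0], 100], [[0, 0, 0.015], [0, 0, 0], 100], [[0, 0, 0.008], [0, 0, 0], 100], [[0, 0, 0], [0, 0, 0], 255], [[0, 0, 0], [0, 0, 0], 255], [[0, 0, 0], [0, 0, 0], 255], [[0, 0, 0], [0, 0, 0], 255], [[0, 0, 0], [0, 0, 0], 255]], grip_force=5)

```text
time_s: 18.23
tcp_pos: [0.5333, 0.1932, 0.2955]
eef_rot: [179.9, 0.1, 164.9]
contact_force: [0.1, 0.1, -0.0]
gripper_width: 0.0257
```

carry_out(plan=[[[0, 0, 0], [0, 0, 0], 255], [[0, 0, 0], [0, 0, 0], 255], [[0, 0, 0], [0, 0, 0], 255], [[0, 0, 0], [0, 0, 0], 255], [[0, 0, 0], [0, 0, 0], 255]])

```text
time_s: 18.65
tcp_pos: [0.5335, 0.193, 0.2948]
eef_rot: [180.0, 0.1, 164.9]
contact_force: [1.5, -0.2, 3.7]
gripper_width: 0.0171
```

carry_out(plan=[[[-0.0055, 0, 0.0035], [0, 0, 0], 255], [[-0.0052, 0, 0.004], [0, 0, 0], 255], [[-0.0048, 0, 0.0044], [0, 0, 0], 255], [[0, 0, 0], [0, 0, 0], 255]])

```text
time_s: 18.98
tcp_pos: [0.5492, 0.1887, 0.2813]
eef_rot: [-180.0, 0.0, 164.9]
contact_force: [3.1, -1.7, 1.0]
gripper_width: 0.0173
```

carry_out(plan=[[[-0.0044, 0, 0.0048], [0, 0, 0], 255], [[-0.004, 0, 0.0052], [0, 0, 0], 255], [[-0.0035, 0, 0.0055], [0, 0, 0], 255], [[0, 0, 0], [0, 0, 0], 255]])

```text
time_s: 19.32
tcp_pos: [0.5601, 0.1856, 0.2654]
eef_rot: [-179.9, -0.0, 164.9]
contact_force: [2.5, 0.2, 0.3]
gripper_width: 0.0173
```

carry_out(plan=[[[-0.0028, 0, 0.0058], [0, 0, 0], 255], [[-0.0024, 0, 0.0061], [0, 0, 0], 255], [[-0.002, 0, 0.0063], [0, 0, 0], 255], [[0, 0, 0], [0, 0, 0], 255]])

```text
time_s: 19.65
tcp_pos: [0.5666, 0.1838, 0.2472]
eef_rot: [-179.9, -0.1, 164.9]
contact_force: [2.4, -1.0, -0.5]
gripper_width: 0.017
```

carry_out(plan=[[[-0.0013, 0, 0.0064], [0, 0, 0], 255], [[-0.0008, 0, 0.006], [0, 0, 0], 255], [[0, 0, 0], [0, 0, 0], 255]])

```text
time_s: 19.9
tcp_pos: [0.5684, 0.1833, 0.235]
eef_rot: [-180.0, -0.1, 164.9]
contact_force: [2.2, -0.5, -0.9]
gripper_width: 0.0172
```

carry_out(plan=[[[0, 0, 0.0025], [0, 0, 0], 255], [[0, 0, 0.0015], [0, 0, 0], 255], [[0, 0, 0], [0, 0, 0], 255]])

```text
time_s: 20.15
tcp_pos: [0.5685, 0.1834, 0.2322]
eef_rot: [-180.0, -0.0, 164.9]
contact_force: [2.7, -2.0, -0.2]
gripper_width: 0.0171
```

carry_out(plan=[[[0, 0, 0.0015], [0, 0, 0], 255], [[0, 0, 0], [0, 0, 0], 255], [[0, 0, 0], [0, 0, 0], 255]])

```text
time_s: 20.4
tcp_pos: [0.5685, 0.1835, 0.2309]
eef_rot: [180.0, -0.0, 164.9]
contact_force: [1.9, -1.5, -0.6]
gripper_width: 0.017
```

carry_out(plan=[[[0, 0, 0.001], [0, 0, 0], 255], [[0, 0, 0], [0, 0, 0], 255], [[0, 0, 0], [0, 0, 0], 255]])

```text
time_s: 20.65
tcp_pos: [0.5686, 0.1835, 0.2299]
eef_rot: [180.0, 0.0, 164.9]
contact_force: [1.1, 0.4, 0.4]
gripper_width: 0.0172
```

carry_out(plan=[[[0, 0, 0.001], [0, 0, 0], 255], [[0, 0, 0], [0, 0, 0], 255], [[0, 0, 0], [0, 0, 0], 255]])

```text
time_s: 20.9
tcp_pos: [0.5687, 0.1835, 0.229]
eef_rot: [180.0, 0.0, 164.9]
contact_force: [2.5, -1.6, 2.6]
gripper_width: 0.017
```

A stop is felt at about the expected level. I'll let go, then press from above with closed fingers to verify the handle is fully down.

carry_out(plan=[[[0, 0, -0.0005], [0, 0, 0], 120], [[0, 0, 0], [0, 0, 0], 120], [[0, 0, 0], [0, 0, 0], 120], [[0, 0, 0], [0, 0, 0], 120], [[0, 0, -0.02], [0, 0, 0], 120], [[0, 0, -0.025], [0, 0, 0], 255], [[0, 0, 0], [0, 0, 0], 255], [[0, 0, 0], [0, 0, 0], 255], [[0, 0, 0], [0, 0, 0], 255], [[0, 0, 0], [0, 0, 0], 255], [[0, 0, 0], [0, 0, 0], 255], [[0, 0, 0], [0, 0, 0], 255]], grip_force=10)

```text
time_s: 21.9
tcp_pos: [0.5684, 0.1833, 0.2736]
eef_rot: [-179.9, -0.1, 164.9]
contact_force: [-0.9, 0.2, 0.4]
gripper_width: 0.0054
```

carry_out(plan=[[[0, 0, 0.008], [0, 0, 0], 255], [[0, 0, 0.004], [0, 0, 0], 255], [[0, 0, 0], [0, 0, 0], 255]])

```text
time_s: 22.15
tcp_pos: [0.5681, 0.1832, 0.2606]
eef_rot: [-179.9, -0.1, 164.9]
contact_force: [-1.0, 0.1, -0.3]
gripper_width: 0.0007
```

carry_out(plan=[[[0, 0, 0.001], [0, 0, 0], 255], [[0, 0, 0.001], [0, 0, 0], 255], [[0, 0, 0], [0, 0, 0], 255]])

```text
time_s: 22.4
tcp_pos: [0.5686, 0.1835, 0.2602]
eef_rot: [-180.0, -0.0, 164.9]
contact_force: [0.6, -0.4, -1.2]
gripper_width: 0.0003
```

carry_out(plan=[[[0, 0, 0.001], [0, 0, 0], 255], [[0, 0, 0], [0, 0, 0], 255]])

```text
time_s: 22.57
tcp_pos: [0.5686, 0.1835, 0.2593]
eef_rot: [180.0, 0.0, 164.9]
contact_force: [-0.2, -0.7, 0.0]
gripper_width: 0.0006
```

carry_out(plan=[[[0, 0, 0.001], [0, 0, 0], 255], [[0, 0, 0], [0, 0, 0], 255], [[0, 0, 0], [0, 0, 0], 255]])

```text
time_s: 22.82
tcp_pos: [0.5686, 0.1834, 0.2584]
eef_rot: [-180.0, 0.0, 164.9]
contact_force: [-1.4, 0.1, 0.4]
gripper_width: 0.0008
```

carry_out(plan=[[[0, 0, 0.001], [0, 0, 0], 255], [[0, 0, 0], [0, 0, 0], 255], [[0, 0, 0], [0, 0, 0], 255]])

```text
time_s: 23.07
tcp_pos: [0.5687, 0.1835, 0.2575]
eef_rot: [180.0, 0.0, 164.9]
contact_force: [0.9, 0.4, 0.1]
gripper_width: 0.0003
```

carry_out(plan=[[[0, 0, 0.0008], [0, 0, 0], 255], [[0, 0, 0], [0, 0, 0], 255], [[0, 0, 0], [0, 0, 0], 255]])

```text
time_s: 23.32
tcp_pos: [0.5688, 0.1835, 0.2569]
eef_rot: [180.0, 0.0, 164.9]
contact_force: [0.6, 0.1, 2.8]
gripper_width: 0.0003
```

carry_out(plan=[[[0, 0, 0.0004], [0, 0, 0], 255], [[0, 0, 0], [0, 0, 0], 255], [[0, 0, 0], [0, 0, 0], 255]])

```text
time_s: 23.57
tcp_pos: [0.5689, 0.1835, 0.2565]
eef_rot: [180.0, 0.0, 164.9]
contact_force: [2.0, -0.3, 3.5]
gripper_width: 0.0005
```

carry_out(plan=[[[0, 0, 0.0006], [0, 0, 0], 255], [[0, 0, 0], [0, 0, 0], 255], [[0, 0, 0], [0, 0, 0], 255]])

```text
time_s: 23.82
tcp_pos: [0.569, 0.1836, 0.256]
eef_rot: [180.0, 0.1, 164.9]
contact_force: [2.5, -1.2, 5.1]
gripper_width: 0.0004
```

Firm resistance (5 N, well over the handle's 1 N) at the height expected for the level handle. I'll retreat and look.

carry_out(plan=[[[0, 0, -0.005], [0, 0, 0], 255], [[0, 0, -0.03], [0, 0, 0], 255], [[0, 0, -0.035], [0, 0, 0], 200], [[0, 0, -0.035], [0, 0, 0], 100], [[0, 0, -0.035], [0, 0, 0], 60], [[-0.01, 0, -0.01], [0, 0, 0], 60], [[0, 0, 0], [0, 0, 0], 60], [[0, 0, 0], [0, 0, 0], 60]])

```text
time_s: 24.48
tcp_pos: [0.5778, 0.1807, 0.4055]
eef_rot: [180.0, -0.1, 164.9]
contact_force: [-0.1, 0.4, -0.8]
gripper_width: 0.0354
```

```bash
python3 - <<'E'
from h import *
s=r.get_state();print(s['time_s'],s['tcp_pos'],s['eef_rot'],s['contact_force'])
w=snap('wrist','w6.png');sc=snap('scene','s3.png');t=snap('top','t3.png')
a=cv2.resize(sc[150:255,305:405],(400,420),interpolation=2)
cv2.imwrite('pics/c4.png',np.hstack([a,w[:,80:480]])[:,:,::-1])
E
```

```text
24.4833 [0.57777571 0.18073179 0.40554945] [ 1.79968752e+02 -5.48809070e-02  1.64872055e+02] [-0.13908749  0.39886042 -0.80164688]
```

View pics/c4.png

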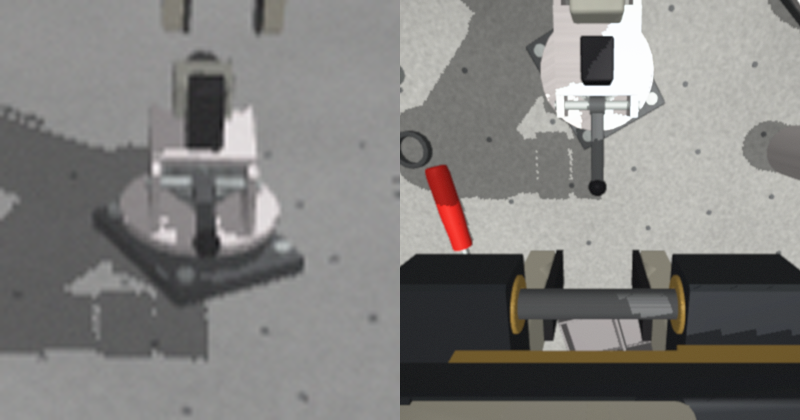

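The pictures show the coupler upright on the plate and the handle down, with the knob at wrist (277,187) and scene (356.7,210.7). One numeric check, including the bystanders.

```bash
python3 - <<'E'
from h import *
d=np.load('pics/w6.png.npz');w=(d['K'],d['R'],d['t']);s=cal('scene')
P=lambda c:c[0]@np.c_[c[1],c[2]]
X=cv2.triangulatePoints(P(w),P(s),np.array([[277.3],[187.]]),np.array([[356.7],[210.7]]));X=X[:3,0]/X[3];print('knob',X)
b=ray(w,277,58.5,.131)
for z in(.07,.075,.08):
    k=ray(w,277.3,187,z);print(z,np.linalg.norm((k-b)[:2]))
a=cv2.imread('pics/t1.png');e=cv2.imread('pics/t3.png')
for n,(u,v) in dict(ring=(289,252),post=(286,282),jar=(361,155),driver=(281,220),meter=(437,201),can=(121,206),tray=(223,147)).items():
    A=cv2.cvtColor(a[v-14:v+14,u-14:u+14],6).astype(float);E=cv2.cvtColor(e[v-20:v+20,u-20:u+20],6).astype(float)
    m=cv2.matchTemplate(E.astype(np.float32),A.astype(np.float32),5);print(n,m.max().round(2),np.array(np.unravel_index(m.argmax(),m.shape))-6)
E
```

```text
knob [0.57165505 0.1843168  0.06887621]
0.07 0.10474768218483867
0.075 0.10364697699311043
0.08 0.1025462718760079
ring 0.65 [0 0]
post 0.93 [0 0]
jar 1.0 [0 0]
driver 0.87 [-1  0]
meter 0.33 [ 0 -1]
can 0.22 [ 2 -4]
tray 1.0 [0 0]
```

```bash
python3 -c "
from h import *
r.close_job(); print('done')"
```

```text
the job is handed in; nothing more can be done
done
```

The coupler is on the mount nearest the base with its handle pressed down, and the job is handed in at about 24.6 s. However, I briefly pushed harder on the mount than allowed. I raised the handle first, set the coupler over the ball, felt it down until its feet met the plate, let go, then pressed the handle down.

**Last checks**
- **Handle:** the knob is at z ≈ 0.069 m, against 0.070 m expected for a level handle with the feet home. It stood firm under about 5 N from above. The last pictures show the coupler upright and the gripper clear.
- **Other things on the bench:** the jar, tray, ring, post and driver matched their starting places in the top view to within a pixel. The check gave no usable match for the meter and the can, probably because of the arm or its shadow, but the planned moves kept away from both.

**What went wrong**
- **Push on the mount:** I sent several steps at once as the feet reached the plate. The downward push reached about 28 N (21 N read plus the coupler's weight), over the 15 N advised. I backed off at the next move, and it fell to about 17 N, then 11 N before release.
- **Seating:** the coupler first touched at one rear corner. I softened the grip so it could level itself, and the load then read much closer to the centre before I let go.
- **Mount height:** my camera estimates of the plate's top disagreed, from 34 to 46 mm. Feeling it gave about 36 mm.

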